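# Stop a mini centrifuge's base plate from rocking

### The arm

A 7-joint arm with a two-finger parallel gripper is mounted at the origin on a cart in front of the work surface, level with it; the furniture and walls round the work are solid. World frame = base frame: x ahead of the robot, y to its left, z up, the work surface at z = 0. Lengths are in m, angles in rad, forces in N, time in s.
With the tool pointing down it reaches from about 0.4 to 0.85 m from the base axis. Payload 4.5 kg.
Tool frame: the origin (TCP) lies on the centre line of the jaws, within the pads' length; the fingertips stand 11 mm ahead of it and the grasp point (between the pads) lies 8 mm behind it; z points along the fingers, y is the line along which they close (so a half turn about z gives the same grasp; the last joint's range is limited). The gripper opens to 88 mm and grips with 3 to 60 N. Pads are 18 mm wide; open, the fingers measure 123 mm over their backs; the gripper's body (75 mm by 187 mm) begins 45 mm behind the grasp point.
Start: joints at [1.362, 0.689, -0.195, 1.565, 0.157, 0.902, -0.215], TCP at [0.15, -0.607, 0.25] pointing down, gripper open.
Joint ranges: [-3.01, 3.01], [-0.46, 2.08], [-1.47, 1.51], [0.13, 2.56], [-1, 4.14], [0.04, 2.09], [-2.66, 2.66]. Speed limits (rad/s): [2.57, 2.57, 3.14, 3.14, 3.14, 3.14, 3.14].

### API

Orientations are given as a unit quaternion [x, y, z, w].
In Python, from plant import * gives the robot as it stands. The module is installed in compiled form; this text tells all that it offers.
- The arm moves only by the tool send_rows, never from a script. Its argument "motion" is a list of rows, each an object of numbers: "x", "y", "z": the shift along the tool's x, y, z in cm; "rx", "ry", "rz": the turn, a rotation vector about the tool's x, y, z in rad; "jaw": the finger opening in cm, from 0 to 8.81. In form: [{"x": .., "y": .., "z": .., "rx": .., "ry": .., "rz": .., "jaw": ..}, ...]. A call has exactly 5 rows; each row shifts and turns the commanded pose from where the row before left it, along the tool's axes as they then stand; what a row does not reach is not made up. A row lasts 1/10 s, in which the tool goes at most 50 mm and 8.59 degrees, less where a joint would pass 70% of its speed; a pose out of reach is approached as far as the arm can. A call is refused whole if a number of a shift passes 5 or a number of a turn 0.15, either way. A call with a gripper value outside its range is refused whole. The fingers move at their own pace and stop on an object; "grip_force" is the grip in N (left out, the last holds). Time passes only in rows, so rows that do not move let the fingers close, or fill a call up. It gives the time, the measured TCP pose, the force, the opening and the grip force at its end, in the units of the state.
- get_state(): the state, without advancing time (a new reading comes with each control period).
- snapshot(name): name is "scene" or "top" or "wrist"; returns a dict with "img" (480x640x3 uint8, red, green, blue), "vertical_fov" (degrees; the focal length in pixels is half the picture's height over the tangent of half this angle, whatever the lens; pixels are square), "cx", "cy" (the principal point, pixels), "extrinsics" (4x4, takes a point from camera to world coordinates). Camera axes: x right, y up, looking along -z (the intrinsics and any distortion apply to the point x, -y, -z); pixel columns grow to the right and rows downward; lengths in m; the calibration is good to about 2 mm. The wrist camera is an equidistant fisheye: a pixel r from the principal point sees the ray r / f radians off the axis. A picture is of the moment at which its call begins. There is no depth.
- finish_job(): hands the job in; it is judged then, once.
The state is a dict: "clock": time; "q": joint angles; "qd": joint speeds; "joint_torque": joint torques, N m; "tool_pos": TCP position; "eef_rot": TCP orientation; "contact_force": force on the tool from outside, world axes, zero at the start; "moment": the same for the moment, N m; "opening": opening from 0.0 (shut) to 1.0 (fully open); "finger_force": force on a finger pad.
Only numpy, scipy, OpenCV 4.12 (cv2) and the standard library are available. Lean on these libraries where they do the work, as an engineer would, in place of code of your own. Each camera call takes 0.05 s, during which the arm holds its last target. There are 200 camera calls.

### The job

The base plate under the mini centrifuge rocks, because the pad under one of its four corners has gone soft. Press down on the plate's corners with the fingertips until you have found the one that gives and pushed it right down, then press the orange-ended shim lever at that corner down flat, so that the plate stands level and firm. Leave the other three levers raised, and do not shift, grasp or lift the plate or anything standing on or around it.

Things in the scene. Friction and masses are not known exactly. Their poses are not given: they have to be found in the camera images.
- base_plate: loose aluminium plate, 180 (x) x 220 (y) x 12 mm, 1.6 kg, on four feet 6 mm high that stand on four rubber-topped pads (alike to look at, one of them soft). Origin: centre of the underside of the feet; top face 18 mm above it, about 30 mm above the desk. x points away from the robot, y to its left, when not turned
- corner_fl (a point): screw head, 13 mm across, on the plate's top face at its front left corner, right above the foot: the place to press this corner (77 mm from the plate's middle in x, 97 mm in y). Over the soft pad (any of the four) it starts to sink at 4 to 5 N and is 3.5 mm down at about 9 N, and comes back up when released; the others sink less than 0.5 mm
- corner_fr (a point): screw head, 13 mm across, on the plate's top face at its front right corner, right above the foot: the place to press this corner (77 mm from the plate's middle in x, 97 mm in y). Over the soft pad (any of the four) it starts to sink at 4 to 5 N and is 3.5 mm down at about 9 N, and comes back up when released; the others sink less than 0.5 mm
- corner_bl (a point): screw head, 13 mm across, on the plate's top face at its back left corner, right above the foot: the place to press this corner (77 mm from the plate's middle in x, 97 mm in y). Over the soft pad (any of the four) it starts to sink at 4 to 5 N and is 3.5 mm down at about 9 N, and comes back up when released; the others sink less than 0.5 mm
- corner_br (a point): screw head, 13 mm across, on the plate's top face at its back right corner, right above the foot: the place to press this corner (77 mm from the plate's middle in x, 97 mm in y). Over the soft pad (any of the four) it starts to sink at 4 to 5 N and is 3.5 mm down at about 9 N, and comes back up when released; the others sink less than 0.5 mm
- shim_fl (a joint): front left shim lever, rad: 0 fully raised, 0.60 flat (level, its stop). 50 mm long, 14 mm wide; its pin lies along the plate's y, 64 mm from the plate's middle in x, 121.5 mm in y, 13.5 mm above the plate's origin. From the pin it runs along the plate's side away from the robot. Stays where left; smooth; turns under about 2 N on its end, the last bit at the soft pad under about 8 N
- shim_fr (a joint): front right shim lever, rad: 0 fully raised, 0.60 flat (level, its stop). 50 mm long, 14 mm wide; its pin lies along the plate's y, 64 mm from the plate's middle in x, 121.5 mm in y, 13.5 mm above the plate's origin. From the pin it runs along the plate's side away from the robot. Stays where left; smooth; turns under about 2 N on its end, the last bit at the soft pad under about 8 N
- shim_bl (a joint): back left shim lever, rad: 0 fully raised, 0.60 flat (level, its stop). 50 mm long, 14 mm wide; its pin lies along the plate's y, 64 mm from the plate's middle in x, 121.5 mm in y, 13.5 mm above the plate's origin. From the pin it runs along the plate's side towards the robot. Stays where left; smooth; turns under about 2 N on its end, the last bit at the soft pad under about 8 N
- shim_br (a joint): back right shim lever, rad: 0 fully raised, 0.60 flat (level, its stop). 50 mm long, 14 mm wide; its pin lies along the plate's y, 64 mm from the plate's middle in x, 121.5 mm in y, 13.5 mm above the plate's origin. From the pin it runs along the plate's side towards the robot. Stays where left; smooth; turns under about 2 N on its end, the last bit at the soft pad under about 8 N
- thumb_fl (a point): top of the orange thumb end of the front left shim lever, 38 mm from its pin; moves with the lever. With the lever flat it is 20 mm above the plate's origin (2 mm above the plate's top face)
- thumb_fr (a point): top of the orange thumb end of the front right shim lever, 38 mm from its pin; moves with the lever. With the lever flat it is 20 mm above the plate's origin (2 mm above the plate's top face)
- thumb_bl (a point): top of the orange thumb end of the back left shim lever, 38 mm from its pin; moves with the lever. With the lever flat it is 20 mm above the plate's origin (2 mm above the plate's top face)
- thumb_br (a point): top of the orange thumb end of the back right shim lever, 38 mm from its pin; moves with the lever. With the lever flat it is 20 mm above the plate's origin (2 mm above the plate's top face)
- shoe_fl: steel shoe of the front left shim lever, 8.5 x 14 mm; origin on the lever's pin. With the lever flat its face lies 3.8 mm below the plate's feet: on the soft pad it squeezes the rubber solid and carries the corner without moving the plate; on a sound pad it would jack the corner up by nearly 4 mm
- shoe_fr: steel shoe of the front right shim lever, 8.5 x 14 mm; origin on the lever's pin. With the lever flat its face lies 3.8 mm below the plate's feet: on the soft pad it squeezes the rubber solid and carries the corner without moving the plate; on a sound pad it would jack the corner up by nearly 4 mm
- shoe_bl: steel shoe of the back left shim lever, 8.5 x 14 mm; origin on the lever's pin. With the lever flat its face lies 3.8 mm below the plate's feet: on the soft pad it squeezes the rubber solid and carries the corner without moving the plate; on a sound pad it would jack the corner up by nearly 4 mm
- shoe_br: steel shoe of the back right shim lever, 8.5 x 14 mm; origin on the lever's pin. With the lever flat its face lies 3.8 mm below the plate's feet: on the soft pad it squeezes the rubber solid and carries the corner without moving the plate; on a sound pad it would jack the corner up by nearly 4 mm
- centrifuge: grey mini centrifuge with a blue clear lid, 184 (x) x 148 (y) x 97 mm, 0.95 kg, standing loose in the middle of the plate; origin: centre of its underside
- vial_red: glass vial with red cap, 22 x 46 mm, standing loose on the plate left of the centrifuge; origin: centre of its underside
- vial_green: glass vial with green cap, 22 x 46 mm, standing loose on the plate right of the centrifuge; origin: centre of its underside
- lab_timer: white lab timer, 62 x 66 x 19 mm, on the desk at the right; origin: centre of its underside
- tip_rack: blue pipette tip box with clear lid, 95 x 122 x 82 mm, on the desk at the right; origin: centre of its underside
- blue_marker: blue marker pen, 124 x 10 mm, lying at the left edge of the desk; origin: centre of its underside
- mouse_pc: black computer mouse, 114 x 59 x 38 mm, on the desk at the right of the timer; origin: centre of its underside

How it is judged:
On the way, in this order (a step that is already met when the one before it is completed fails the run):
1. the corner that gives has been pressed down, so that the plate rocked by more than 0.018 rad, with all four shim levers still raised (angle between base_plate's own z axis and vertical above 0.018 rad and value of joint each of shim_fl, shim_fr, shim_bl, shim_br below 0.25 rad), for 0.05 s.
2. the shim lever at one corner is flat and the others are raised (((value of joint shim_fl above 0.54 rad and contact force between shoe_fl and anything else above 1 N and value of joint each of shim_fr, shim_bl, shim_br below 0.25 rad) or (value of joint shim_fr above 0.54 rad and contact force between shoe_fr and anything else above 1 N and value of joint each of shim_fl, shim_bl, shim_br below 0.25 rad) or (value of joint shim_bl above 0.54 rad and contact force between shoe_bl and anything else above 1 N and value of joint each of shim_fl, shim_fr, shim_br below 0.25 rad) or (value of joint shim_br above 0.54 rad and contact force between shoe_br and anything else above 1 N and value of joint each of shim_fl, shim_fr, shim_bl below 0.25 rad))), for 0.2 s.
At the end, for the whole second after the job is handed in: Exactly one shim lever is flat (0.54 rad or more of 0.60), its shoe carries more than 1 N, the other three are still raised (below 0.25 rad), and the plate is at rest within 0.008 rad of level, which holds only if the lever is the one at the soft corner (((value of joint shim_fl above 0.54 rad and contact force between shoe_fl and anything else above 1 N and value of joint each of shim_fr, shim_bl, shim_br below 0.25 rad) or (value of joint shim_fr above 0.54 rad and contact force between shoe_fr and anything else above 1 N and value of joint each of shim_fl, shim_bl, shim_br below 0.25 rad) or (value of joint shim_bl above 0.54 rad and contact force between shoe_bl and anything else above 1 N and value of joint each of shim_fl, shim_fr, shim_br below 0.25 rad) or (value of joint shim_br above 0.54 rad and contact force between shoe_br and anything else above 1 N and value of joint each of shim_fl, shim_fr, shim_bl below 0.25 rad)) and angle between base_plate's own z axis and vertical below 0.008 rad and linear speed of each of base_plate, centrifuge below 0.01 m/s); the robot touches nothing.
It fails at once if the base plate is shifted or lifted by more than 15 mm (distance of base_plate from where it was at the start of the episode above 0.015 m).
It fails at once if the centrifuge is shifted or lifted by more than 15 mm (distance of centrifuge from where it was at the start of the episode above 0.015 m).
It fails at once if a vial on the plate is lifted, knocked over or shifted by more than 20 mm ((distance of vial_red from where it was at the start of the episode above 0.02 m or angle between vial_red's own z axis and vertical above 0.3 rad) or (distance of vial_green from where it was at the start of the episode above 0.02 m or angle between vial_green's own z axis and vertical above 0.3 rad)).
It fails at once if something on the desk around it is shifted or lifted by more than 20 mm (distance of any of lab_timer, tip_rack, blue_marker, mouse_pc from where it was at the start of the episode above 0.02 m).
It also fails if it takes over 67 s, if anything falls off the work surface, if the arm or the gripper's body presses on something with over 40 N, if the wrist force passes 120 N, or if a joint passes its speed limit or range.

## Working session

There is one attempt and no reset: what is moved stays moved. The work goes in short steps, Python scripts to look and compute and a tool call to move; the robot and the scene stay as the last step left them, time stands still between calls to the robot, and variables do not carry over. Pictures are saved under pics/ and viewed, at most 10 in all, crops included, and the job is handed in when it is done.

Besides the shell and the picture viewer there is one more tool, called after "Call:" as a command line: name --argument value ..., lists and objects as JSON in quotes. send_rows: Moves the arm, as the interface text tells. Its arguments: {"type":"object","properties":{"motion":{"type":"array"},"grip_force":{"type":"number"}},"required":["motion"]}

```bash
mkdir -p pics
python3 - <<'E'
from plant import *
import cv2,numpy as np
for n in ("scene","top"):
    s=snapshot(n); cv2.imwrite(f"pics/{n}0.png",s["img"][:,:,::-1]); np.save(f"{n}0.npy",s,allow_pickle=True)
    print(n,s["vertical_fov"],s["cx"],s["cy"],np.round(s["extrinsics"],3).tolist())
st=get_state(); print({k:np.round(v,3).tolist() for k,v in st.items()})
E
```

```text
scene 44.76164944749705 320.8817883058299 228.9321716867073 [[-0.67, 0.576, -0.469, -0.048], [-0.743, -0.516, 0.427, 0.676], [0.004, 0.634, 0.773, 1.011], [0.0, 0.0, 0.0, 1.0]]
top 45.360115216991616 310.84130644610275 238.81078431209153 [[0.011, 0.981, -0.194, 0.29], [-1.0, 0.011, 0.001, 0.142], [0.003, 0.194, 0.981, 1.239], [0.0, 0.0, 0.0, 1.0]]
{'clock': 0.1, 'q': [1.362, 0.69, -0.194, 1.566, 0.157, 0.902, -0.215], 'qd': [-0.0, -0.003, -0.001, -0.003, 0.0, -0.001, 0.002], 'joint_torque': [-0.003, -52.85, -1.271, -15.384, -0.052, 0.002, 0.0], 'tool_pos': [0.15, -0.606, 0.249], 'eef_rot': [0.993, 0.121, -0.0, -0.001], 'contact_force': [0.061, -0.053, 0.407], 'moment': [-0.012, 0.016, 0.032], 'finger_force': 0.0, 'opening': 0.999}
```

View pics/top0.png

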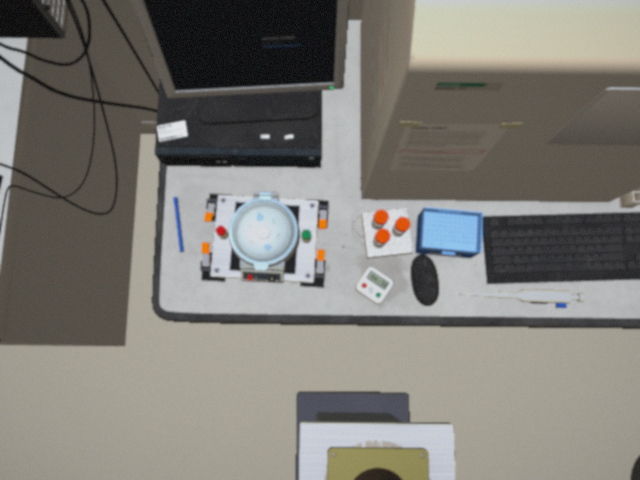

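View pics/scene0.png

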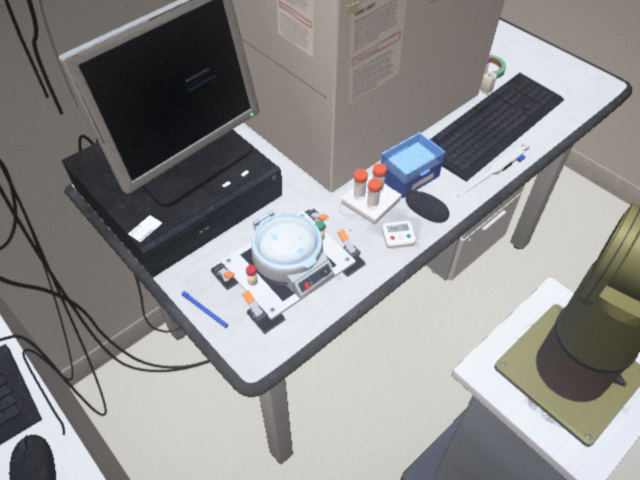

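```bash
cat > h.py <<'E'
import numpy as np,cv2
def cast(s,u,v,z):
    f=240/np.tan(np.radians(s["vertical_fov"])/2); E=np.asarray(s["extrinsics"])
    d=E[:3,:3]@np.array([(u-s["cx"])/f,-(v-s["cy"])/f,-1]); o=E[:3,3]
    return o+d*(z-o[2])/d[2]
def proj(s,p):
    f=240/np.tan(np.radians(s["vertical_fov"])/2); E=np.asarray(s["extrinsics"])
    c=E[:3,:3].T@(np.asarray(p)-E[:3,3]); return np.array([s["cx"]+f*c[0]/-c[2], s["cy"]-f*c[1]/-c[2]])
E
python3 - <<'E'
from h import *
s=np.load("top0.npy",allow_pickle=True).item(); im=s["img"]
hsv=cv2.cvtColor(im,cv2.COLOR_RGB2HSV)
m=cv2.inRange(hsv,(5,130,150),(22,255,255))
n,l,st,c=cv2.connectedComponentsWithStats(m)
for i in range(1,n):
    if st[i,4]>8: print("orange",c[i].round(1),st[i,4],cast(s,*c[i],.043).round(4))
x0,y0=190,180
cr=cv2.resize(im[y0:y0+115,x0:x0+150],None,fx=5,fy=5,interpolation=cv2.INTER_CUBIC)
cv2.imwrite("pics/c1.png",cr[:,:,::-1])
E
```

```text
orange [380.5 216.7] 152 [ 0.5758 -0.0077  0.043 ]
orange [208.4 216.5] 57 [0.5721 0.3604 0.043 ]
orange [402.3 224. ] 152 [ 0.5602 -0.054   0.043 ]
orange [322.3 223.8] 70 [0.5588 0.1169 0.043 ]
orange [382.2 235.6] 154 [ 0.5345 -0.0106  0.043 ]
orange [205.2 247.7] 71 [0.5041 0.3643 0.043 ]
orange [320.3 254.9] 67 [0.4916 0.1206 0.043 ]
```

View pics/c1.png

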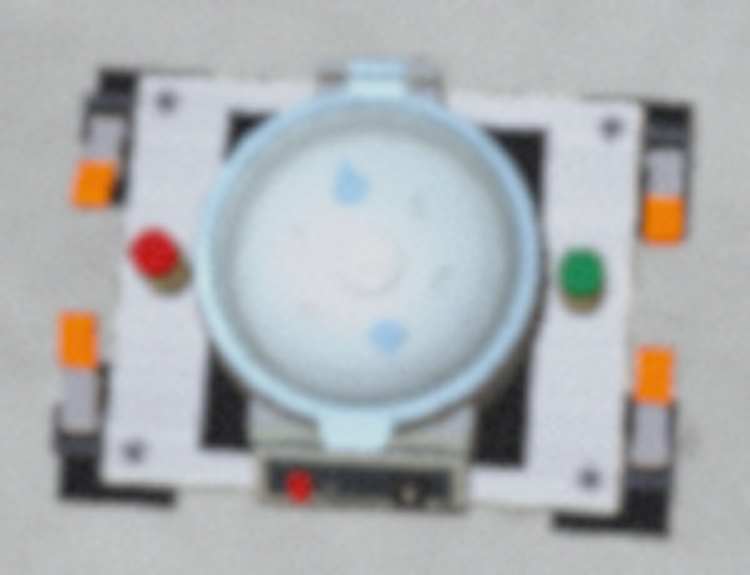

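```bash
cat >> h.py <<'E'
from scipy.spatial.transform import Rotation as R
def tgt(st,p,yaw=None):
    """shift in tool axes (cm) to TCP target p, at present orientation; yaw = world angle of tool x; rz turn to it, and remaining tilt"""
    r=R.from_quat(st["eef_rot"]); x=r.as_matrix()[:,0]; cur=np.arctan2(x[1],x[0])
    print("pos",np.round(st["tool_pos"],4),"yaw",round(cur,3),"F",np.round(st["contact_force"],1))
    if p is not None: print(" shift cm",np.round(100*r.inv().apply(np.asarray(p)-st["tool_pos"]),2))
    if yaw is not None:
        w=R.from_euler("z",yaw)*R.from_euler("x",np.pi)
        print(" rotvec",(r.inv()*w).as_rotvec().round(3))
E
python3 - <<'E'
from h import *
s=np.load("top0.npy",allow_pickle=True).item()
P={k:cast(s,190+u/5-.4,180+v/5-.4,.032) for k,(u,v) in dict(bl=(165,101),br=(611,127),fl=(133,451),fr=(589,478)).items()}
for k in P: print(k,P[k].round(4))
d=lambda a,b:np.linalg.norm(P[a]-P[b])
print(d('bl','br'),d('fl','fr'),d('bl','fl'),d('br','fr'))
c=sum(P.values())/4; ex=P['bl']-P['fl']+P['br']-P['fr']; ey=P['bl']-P['br']+P['fl']-P['fr']
print("c",c,"yaw",np.arctan2(ex[1],ex[0]),np.arctan2(-ey[0],ey[1]))
yaw=(np.arctan2(ex[1],ex[0])+np.arctan2(-ey[0],ey[1]))/2
r=R.from_euler("z",yaw)
for k in('fl','fr','bl','br'):
    sx=-1 if k[0]=='f' else 1; sy=1 if k[1]=='l' else -1
    print(k,"screw",(c+r.apply([sx*.077,sy*.097,0])).round(4),"thumb flat",(c+r.apply([sx*.026,sy*.1215,0])).round(4), "tangent", )
print("PC front", cast(s,240,165,0),cast(s,240,160,0.08)); print("cab",cast(s,365,198,0)); print("marker",cast(s,178,225,0))
print("lid",cast(s,190+368/5,180+255/5,.11), 170/5*1.13/524)
from plant import get_state
tgt(get_state(),[.42,-.3,.26],yaw)
E
```

```text
bl [0.6122 0.3334 0.032 ]
br [0.6028 0.1396 0.032 ]
fl [0.4589 0.3408 0.032 ]
fr [0.4495 0.1474 0.032 ]
0.1939703062487103 0.19360718215115982 0.15351864139569793 0.15349288875031122
c [0.53082028 0.24028438 0.032     ] yaw -0.04929989621184723 -0.048664289906083694
fl screw [0.4587 0.3409 0.032 ] thumb flat [0.5108 0.3629 0.032 ] tangent
fr screw [0.4492 0.1472 0.032 ] thumb flat [0.4989 0.1202 0.032 ] tangent
bl screw [0.6125 0.3334 0.032 ] thumb flat [0.5627 0.3604 0.032 ] tangent
br screw [0.603  0.1396 0.032 ] thumb flat [0.5508 0.1177 0.032 ] tangent
PC front [0.7022662  0.30247897 0.        ] [0.68669023 0.2925018  0.08      ]
cab [0.62850135 0.02102846 0.        ]
marker [0.56216029 0.4345703  0.        ]
lid [0.52757284 0.23607175 0.11      ] 0.07332061068702289
pos [ 0.1501 -0.6062  0.249 ] yaw 0.243 F [ 0.1 -0.1  0.4]
 shift cm [ 33.56 -23.23  -1.07]
 rotvec [-0.002  0.     0.292]
```

Call:
send_rows --motion '[{"x":3.4,"y":-2.3,"z":0,"jaw":0},{"x":3.4,"y":-2.3,"z":-0.3,"jaw":0},{"x":3.4,"y":-2.3,"z":-0.3,"jaw":0},{"x":3.4,"y":-2.3,"z":-0.3,"jaw":0},{"x":3.4,"y":-2.3,"z":-0.3,"jaw":0}]' --grip_force 5

```text
schema error: expected keys x, y, z, rx, ry, rz, jaw
```

Call:
send_rows --motion '[{"x":3.4,"y":-2.3,"jaw":0},{"x":3.4,"y":-2.3,"jaw":0},{"x":3.4,"y":-2.3,"jaw":0},{"x":3.4,"y":-2.3,"jaw":0},{"x":3.4,"y":-2.3,"jaw":0}]'

```text
schema error: expected keys x, y, z, rx, ry, rz, jaw
```

Run:
```python
from h import *; from plant import *
s=get_state(); tgt(s,[.44,.13,.18],1.0); print(s["q"],s["clock"],s["opening"])
```

```text
pos [ 0.1501 -0.6062  0.249 ] yaw 0.243 F [ 0.1 -0.1  0.4]
 shift cm [ 45.84 -64.47   7.  ]
 rotvec [-0.002 -0.    -0.757]
[ 1.36181441  0.68989142 -0.19448367  1.56624     0.15728302  0.90249236
 -0.21511109] 0.1 0.9986907071774623
```

Call:
send_rows --motion '[{"x":3.4,"y":-2.3,"z":0,"rx":0,"ry":0,"rz":0,"jaw":0},{"x":3.4,"y":-2.3,"z":-0.3,"rx":0,"ry":0,"rz":0,"jaw":0},{"x":3.4,"y":-2.3,"z":-0.3,"rx":0,"ry":0,"rz":0,"jaw":0},{"x":3.4,"y":-2.3,"z":-0.3,"rx":0,"ry":0,"rz":0,"jaw":0},{"x":3.4,"y":-2.3,"z":-0.3,"rx":0,"ry":0,"rz":0,"jaw":0}]' --grip_force 5

```text
clock: 0.6
tool_pos: [0.2884, -0.4527, 0.2615]
eef_rot: [0.993, 0.121, -0.0, -0.0]
contact_force: [0.3, 0.2, -0.5]
opening: 0.569
finger_force: 0.0
```

Call:
send_rows --motion '[{"x":3.4,"y":-2.3,"z":0,"rx":0,"ry":0,"rz":0,"jaw":0},{"x":3.4,"y":-2.3,"z":0,"rx":0,"ry":0,"rz":0,"jaw":0},{"x":3.4,"y":-2.3,"z":0,"rx":0,"ry":0,"rz":0,"jaw":0},{"x":3.4,"y":-2.3,"z":0,"rx":0,"ry":0,"rz":0,"jaw":0},{"x":3.4,"y":-2.3,"z":0,"rx":0,"ry":0,"rz":0,"jaw":0}]'

```text
clock: 1.1
tool_pos: [0.4257, -0.3002, 0.2615]
eef_rot: [0.993, 0.121, -0.0, -0.0]
contact_force: [1.9, -0.9, 1.0]
opening: 0.116
finger_force: 0.0
```

Run:
```python
from h import *; from plant import *
s=get_state(); tgt(s,[.44,.13,.18],1.0); print(s["q"],s["clock"],s["opening"])
```

```text
pos [ 0.4257 -0.3002  0.2615] yaw 0.243 F [ 1.9 -0.9  1. ]
 shift cm [ 11.73 -41.42   8.16]
 rotvec [-0.     0.    -0.757]
[ 0.63143629  0.53719459 -0.16644749  1.86349523  0.12462931  0.7514208
 -0.93128227] 1.1 0.11561459297034857
```

Call:
send_rows --motion '[{"x":1.3,"y":-4.6,"z":0,"rx":0,"ry":0,"rz":0,"jaw":0},{"x":1.3,"y":-4.6,"z":0,"rx":0,"ry":0,"rz":0,"jaw":0},{"x":1.3,"y":-4.6,"z":0,"rx":0,"ry":0,"rz":0,"jaw":0},{"x":1.3,"y":-4.6,"z":0,"rx":0,"ry":0,"rz":0,"jaw":0},{"x":1.3,"y":-4.6,"z":0,"rx":0,"ry":0,"rz":0,"jaw":0}]'

```text
clock: 1.6
tool_pos: [0.4324, -0.061, 0.2616]
eef_rot: [0.993, 0.121, -0.0, -0.0]
contact_force: [1.1, 0.4, -0.5]
opening: 0.001
finger_force: 0.0
```

Call:
send_rows --motion '[{"x":1.3,"y":-4.6,"z":0,"rx":0,"ry":0,"rz":0,"jaw":0},{"x":1.3,"y":-4.6,"z":0,"rx":0,"ry":0,"rz":0,"jaw":0},{"x":1.3,"y":-4.6,"z":0,"rx":0,"ry":0,"rz":0,"jaw":0},{"x":1.3,"y":-4.6,"z":0,"rx":0,"ry":0,"rz":0,"jaw":0},{"x":0,"y":0,"z":0,"rx":0,"ry":0,"rz":-0.14,"jaw":0}]'

```text
clock: 2.1
tool_pos: [0.4385, 0.1378, 0.2618]
eef_rot: [0.98, 0.198, 0.001, -0.002]
contact_force: [-1.0, -0.4, -0.2]
opening: 0.002
finger_force: 0.0
```

Call:
send_rows --motion '[{"x":0,"y":0,"z":0,"rx":0,"ry":0,"rz":-0.14,"jaw":0},{"x":0,"y":0,"z":0,"rx":0,"ry":0,"rz":-0.14,"jaw":0},{"x":0,"y":0,"z":0,"rx":0,"ry":0,"rz":-0.14,"jaw":0},{"x":0,"y":0,"z":0,"rx":0,"ry":0,"rz":-0.14,"jaw":0},{"x":0,"y":0,"z":0,"rx":0,"ry":0,"rz":-0.05,"jaw":0}]'

```text
clock: 2.6
tool_pos: [0.4388, 0.1282, 0.2614]
eef_rot: [0.878, 0.478, -0.0, -0.0]
contact_force: [-0.1, 0.3, -0.0]
opening: 0.007
finger_force: 0.0
```

Run:
```python
from h import *; from plant import *
w=snapshot("wrist"); t=snapshot("scene")
s=get_state(); tgt(s,[.449,.147,.052],1.0); print(s["q"],s["clock"],s["opening"])
cv2.imwrite("pics/s1.png",cv2.resize(t["img"][150:350,180:420],(800,667))[:600,:,::-1])
cv2.imwrite("pics/w1.png",w["img"][:,:,::-1]);
```

```text
pos [0.4388 0.1281 0.2614] yaw 0.993 F [-0.9  0.1 -0.2]
 shift cm [ 2.15 -0.17 20.94]
 rotvec [-0.001  0.    -0.007]
[-0.14185286  0.47230597 -0.36065889  2.03064168  0.25707651  0.68206
 -1.24539793] 2.7 0.0022265712000036
```

View pics/w1.png

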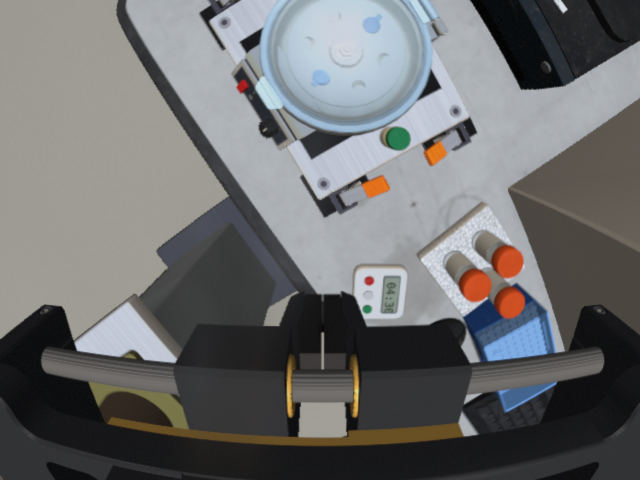

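```bash
cat >> h.py <<'E'
def castw(s,u,v,z):
    f=240/np.tan(np.radians(s["vertical_fov"])/2); E=np.asarray(s["extrinsics"])
    a,b=u-s["cx"],v-s["cy"]; r=np.hypot(a,b); t=r/f
    d=E[:3,:3]@np.array([np.sin(t)*a/r,-np.sin(t)*b/r,-np.cos(t)]); o=E[:3,3]
    return o+d*(z-o[2])/d[2]
E
python3 - <<'E'
from h import *; from plant import *
w=snapshot("wrist"); print(w["extrinsics"].round(3) if hasattr(w["extrinsics"],'round') else w["extrinsics"])
for k,p in dict(fr=(323,184),fl=(224,22),br=(456,112)).items(): print(k,castw(w,*p,.032).round(4))
E
```

```text
[[ 0.838  0.519  0.168  0.483]
 [-0.546  0.797  0.258  0.196]
 [ 0.    -0.308  0.951  0.396]
 [ 0.     0.     0.     1.   ]]
fr [0.4525 0.1468 0.032 ]
fl [0.462 0.34  0.032]
br [0.606  0.1384 0.032 ]
```

View pics/s1.png

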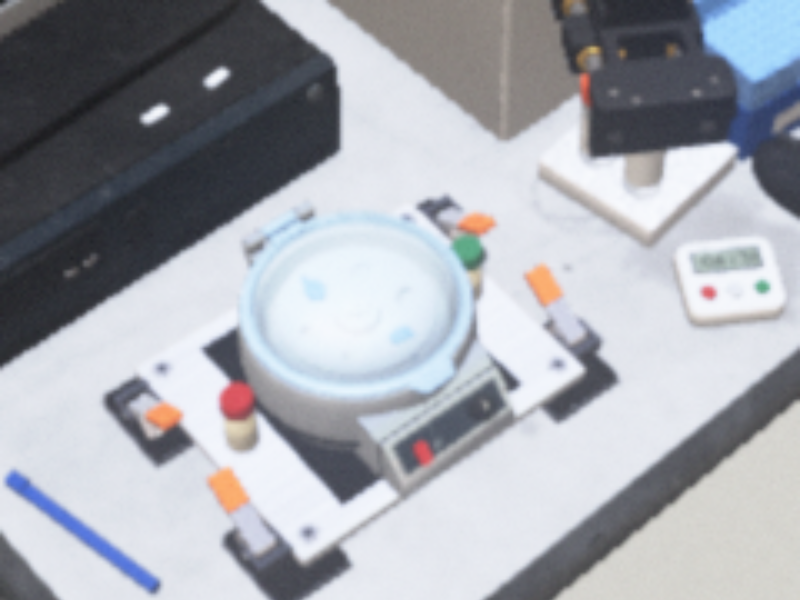

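Call:
send_rows --motion '[{"x":2.3,"y":0,"z":3,"rx":0,"ry":0,"rz":0,"jaw":0},{"x":0,"y":0,"z":5,"rx":0,"ry":0,"rz":0,"jaw":0},{"x":0,"y":0,"z":5,"rx":0,"ry":0,"rz":0,"jaw":0},{"x":0,"y":0,"z":5,"rx":0,"ry":0,"rz":0,"jaw":0},{"x":0,"y":0,"z":2.5,"rx":0,"ry":0,"rz":0,"jaw":0}]'

```text
clock: 3.25
tool_pos: [0.4501, 0.1471, 0.0534]
eef_rot: [0.879, 0.476, -0.002, 0.0]
contact_force: [0.1, 0.2, 0.8]
opening: 0.003
finger_force: 0.0
```

Call:
send_rows --motion '[{"x":0,"y":0,"z":0.3,"rx":0,"ry":0,"rz":0,"jaw":0},{"x":0,"y":0,"z":0.3,"rx":0,"ry":0,"rz":0,"jaw":0},{"x":0,"y":0,"z":0.2,"rx":0,"ry":0,"rz":0,"jaw":0},{"x":0,"y":0,"z":0,"rx":0,"ry":0,"rz":0,"jaw":0},{"x":0,"y":0,"z":0,"rx":0,"ry":0,"rz":0,"jaw":0}]'

```text
clock: 3.75
tool_pos: [0.4524, 0.1477, 0.0498]
eef_rot: [0.879, 0.476, 0.001, 0.0]
contact_force: [0.5, -0.4, 1.3]
opening: 0.003
finger_force: 0.0
```

Call:
send_rows --motion '[{"x":0,"y":0,"z":0.1,"rx":0,"ry":0,"rz":0,"jaw":0},{"x":0,"y":0,"z":0.1,"rx":0,"ry":0,"rz":0,"jaw":0},{"x":0,"y":0,"z":0.1,"rx":0,"ry":0,"rz":0,"jaw":0},{"x":0,"y":0,"z":0,"rx":0,"ry":0,"rz":0,"jaw":0},{"x":0,"y":0,"z":0,"rx":0,"ry":0,"rz":0,"jaw":0}]'

```text
clock: 4.25
tool_pos: [0.4515, 0.1475, 0.0456]
eef_rot: [0.879, 0.476, -0.0, 0.0]
contact_force: [0.4, 0.2, 0.0]
opening: 0.006
finger_force: 0.0
```

Call:
send_rows --motion '[{"x":0,"y":0,"z":0.1,"rx":0,"ry":0,"rz":0,"jaw":0},{"x":0,"y":0,"z":0.1,"rx":0,"ry":0,"rz":0,"jaw":0},{"x":0,"y":0,"z":0,"rx":0,"ry":0,"rz":0,"jaw":0},{"x":0,"y":0,"z":0,"rx":0,"ry":0,"rz":0,"jaw":0},{"x":0,"y":0,"z":0,"rx":0,"ry":0,"rz":0,"jaw":0}]'

```text
clock: 4.75
tool_pos: [0.4516, 0.1476, 0.0437]
eef_rot: [0.879, 0.476, 0.0, 0.0]
contact_force: [0.7, -0.1, -0.6]
opening: 0.008
finger_force: 0.0
```

Call:
send_rows --motion '[{"x":0,"y":0,"z":0.1,"rx":0,"ry":0,"rz":0,"jaw":0},{"x":0,"y":0,"z":0,"rx":0,"ry":0,"rz":0,"jaw":0},{"x":0,"y":0,"z":0.1,"rx":0,"ry":0,"rz":0,"jaw":0},{"x":0,"y":0,"z":0,"rx":0,"ry":0,"rz":0,"jaw":0},{"x":0,"y":0,"z":0,"rx":0,"ry":0,"rz":0,"jaw":0}]'

```text
clock: 5.25
tool_pos: [0.4516, 0.1476, 0.0416]
eef_rot: [0.879, 0.476, -0.0, 0.0]
contact_force: [-0.7, 0.0, 0.5]
opening: 0.005
finger_force: 0.0
```

Call:
send_rows --motion '[{"x":0,"y":0,"z":0.1,"rx":0,"ry":0,"rz":0,"jaw":0},{"x":0,"y":0,"z":0,"rx":0,"ry":0,"rz":0,"jaw":0},{"x":0,"y":0,"z":0,"rx":0,"ry":0,"rz":0,"jaw":0},{"x":0,"y":0,"z":0,"rx":0,"ry":0,"rz":0,"jaw":0},{"x":0,"y":0,"z":0,"rx":0,"ry":0,"rz":0,"jaw":0}]'

```text
clock: 5.75
tool_pos: [0.4516, 0.1475, 0.0408]
eef_rot: [0.879, 0.476, -0.0, 0.0]
contact_force: [-1.6, 0.5, 4.7]
opening: -0.002
finger_force: 2.5
```

Call:
send_rows --motion '[{"x":0,"y":0,"z":0.1,"rx":0,"ry":0,"rz":0,"jaw":0},{"x":0,"y":0,"z":0,"rx":0,"ry":0,"rz":0,"jaw":0},{"x":0,"y":0,"z":0.1,"rx":0,"ry":0,"rz":0,"jaw":0},{"x":0,"y":0,"z":0,"rx":0,"ry":0,"rz":0,"jaw":0},{"x":0,"y":0,"z":0,"rx":0,"ry":0,"rz":0,"jaw":0}]'

```text
clock: 6.25
tool_pos: [0.4513, 0.1473, 0.0389]
eef_rot: [0.879, 0.476, -0.0, 0.0]
contact_force: [-1.6, -1.0, 7.7]
opening: 0.005
finger_force: 3.6
```

Call:
send_rows --motion '[{"x":0,"y":0,"z":0.1,"rx":0,"ry":0,"rz":0,"jaw":0},{"x":0,"y":0,"z":0,"rx":0,"ry":0,"rz":0,"jaw":0},{"x":0,"y":0,"z":0.1,"rx":0,"ry":0,"rz":0,"jaw":0},{"x":0,"y":0,"z":0,"rx":0,"ry":0,"rz":0,"jaw":0},{"x":0,"y":0,"z":0,"rx":0,"ry":0,"rz":0,"jaw":0}]'

```text
clock: 6.75
tool_pos: [0.4512, 0.1473, 0.038]
eef_rot: [0.879, 0.476, 0.0, 0.0]
contact_force: [-2.7, -1.0, 20.5]
opening: 0.003
finger_force: 10.2
```

Call:
send_rows --motion '[{"x":0,"y":0,"z":0.1,"rx":0,"ry":0,"rz":0,"jaw":0},{"x":0,"y":0,"z":0,"rx":0,"ry":0,"rz":0,"jaw":0},{"x":0,"y":0,"z":0,"rx":0,"ry":0,"rz":0,"jaw":0},{"x":0,"y":0,"z":0,"rx":0,"ry":0,"rz":0,"jaw":0},{"x":0,"y":0,"z":0,"rx":0,"ry":0,"rz":0,"jaw":0}]'

```text
clock: 7.25
tool_pos: [0.4512, 0.1472, 0.0378]
eef_rot: [0.879, 0.476, 0.0, 0.0]
contact_force: [-4.6, -0.7, 30.7]
opening: 0.004
finger_force: 15.2
```

Call:
send_rows --motion '[{"x":0,"y":0,"z":-1.5,"rx":0,"ry":0,"rz":0,"jaw":0},{"x":0,"y":0,"z":-3.5,"rx":0,"ry":0,"rz":0,"jaw":0},{"x":0,"y":0,"z":-3.5,"rx":0,"ry":0,"rz":0,"jaw":0},{"x":0,"y":0,"z":-2,"rx":0,"ry":0,"rz":-0.1,"jaw":0},{"x":0,"y":0,"z":0,"rx":0,"ry":0,"rz":-0.14,"jaw":0}]'

```text
clock: 7.75
tool_pos: [0.4532, 0.1481, 0.1431]
eef_rot: [0.815, 0.58, 0.003, 0.001]
contact_force: [0.7, -0.8, -0.6]
opening: 0.005
finger_force: 0.0
```

Call:
send_rows --motion '[{"x":0,"y":0,"z":0,"rx":0,"ry":0,"rz":-0.14,"jaw":0},{"x":0,"y":0,"z":0,"rx":0,"ry":0,"rz":-0.14,"jaw":0},{"x":0,"y":0,"z":0,"rx":0,"ry":0,"rz":0,"jaw":0},{"x":0,"y":0,"z":0,"rx":0,"ry":0,"rz":0,"jaw":0},{"x":0,"y":0,"z":0,"rx":0,"ry":0,"rz":0,"jaw":0}]'

```text
clock: 8.25
tool_pos: [0.4516, 0.1476, 0.1405]
eef_rot: [0.728, 0.685, -0.0, -0.0]
contact_force: [-0.8, -0.2, 0.3]
opening: 0.009
finger_force: 0.0
```

Run:
```python
from h import *; from plant import *
w=snapshot("wrist"); t=snapshot("top")
s=get_state(); tgt(s,[.504,.116,.08],1.52); print(s["clock"])
hsv=cv2.cvtColor(t["img"],cv2.COLOR_RGB2HSV)
m=cv2.inRange(hsv,(5,130,150),(22,255,255))
n,l,st,c=cv2.connectedComponentsWithStats(m)
for i in range(1,n):
    if st[i,4]>8: print("orange",c[i].round(1),st[i,4])
cv2.imwrite("pics/w2.png",w["img"][:,:,::-1])
```

```text
pos [0.4516 0.1476 0.1406] yaw 1.512 F [0.1 0.2 0.1]
 shift cm [-2.84  5.42  6.06]
 rotvec [-0.     0.    -0.008]
8.35
orange [208.5 216.5] 58
orange [205.1 247.7] 69
```

View pics/w2.png

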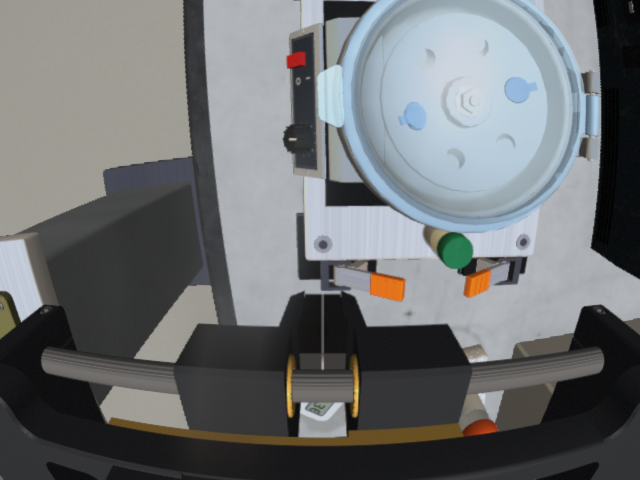

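Call:
send_rows --motion '[{"x":-1.4,"y":2.7,"z":0,"rx":0,"ry":0,"rz":0,"jaw":0},{"x":-1.4,"y":2.7,"z":0,"rx":0,"ry":0,"rz":0,"jaw":0},{"x":0,"y":0,"z":3,"rx":0,"ry":0,"rz":0,"jaw":0},{"x":0,"y":0,"z":3,"rx":0,"ry":0,"rz":0,"jaw":0},{"x":0,"y":0,"z":0,"rx":0,"ry":0,"rz":0,"jaw":0}]'

```text
clock: 8.85
tool_pos: [0.502, 0.1156, 0.0781]
eef_rot: [0.727, 0.686, -0.003, -0.001]
contact_force: [-1.0, 0.3, 0.8]
opening: 0.003
finger_force: 0.0
```

Run:
```python
from h import *; from plant import *
w=snapshot("wrist"); 
s=get_state(); tgt(s,[.504,.116,.043],1.52)
for u,v in((405,289),(370,283)): print(castw(np.load("x.npy") if 0 else w,u,v,.05).round(3))
t=snapshot("scene"); cv2.imwrite("pics/s2.png",cv2.resize(t["img"][170:300,200:400],(800,520))[:,:,::-1])
```

```text
pos [0.5027 0.1162 0.0797] yaw 1.513 F [-0.4  0.5  0.3]
 shift cm [-0.01  0.14  3.67]
 rotvec [-0.003  0.002 -0.007]
[0.543 0.117 0.05 ]
[0.526 0.121 0.05 ]
```

View pics/s2.png

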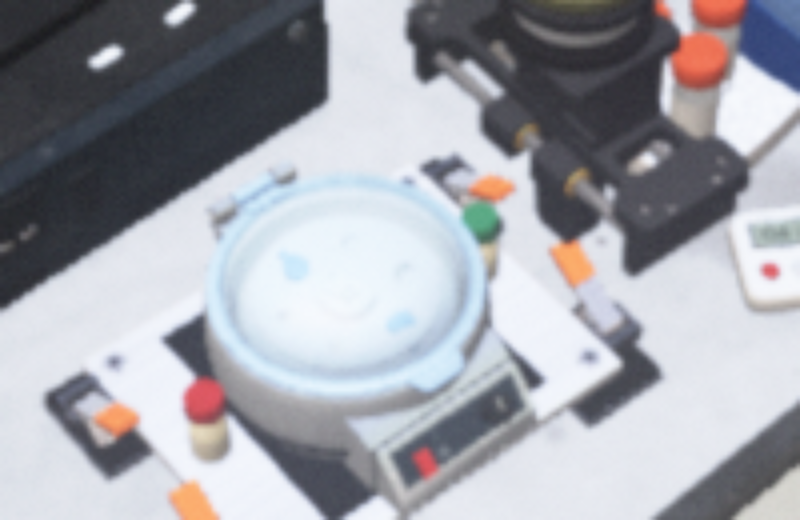

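Call:
send_rows --motion '[{"x":0,"y":0.1,"z":0.7,"rx":0,"ry":0,"rz":0,"jaw":0},{"x":0,"y":0,"z":0.7,"rx":0,"ry":0,"rz":0,"jaw":0},{"x":0,"y":0,"z":0.7,"rx":0,"ry":0,"rz":0,"jaw":0},{"x":0,"y":0,"z":0.5,"rx":0,"ry":0,"rz":0,"jaw":0},{"x":0,"y":0,"z":0.3,"rx":0,"ry":0,"rz":0,"jaw":0}]'

```text
clock: 9.45
tool_pos: [0.5068, 0.1167, 0.052]
eef_rot: [0.728, 0.686, 0.002, 0.001]
contact_force: [1.3, -0.1, 3.3]
opening: 0.005
finger_force: 1.6
```

Call:
send_rows --motion '[{"x":0,"y":0,"z":0.2,"rx":0,"ry":0,"rz":0,"jaw":0},{"x":0,"y":0,"z":0.2,"rx":0,"ry":0,"rz":0,"jaw":0},{"x":0,"y":0,"z":0.2,"rx":0,"ry":0,"rz":0,"jaw":0},{"x":0,"y":0,"z":0.1,"rx":0,"ry":0,"rz":0,"jaw":0},{"x":0,"y":0,"z":0,"rx":0,"ry":0,"rz":0,"jaw":0}]'

```text
clock: 9.95
tool_pos: [0.5045, 0.1164, 0.0445]
eef_rot: [0.727, 0.686, -0.0, -0.0]
contact_force: [0.3, -0.3, 0.8]
opening: 0.005
finger_force: 0.7
```

Call:
send_rows --motion '[{"x":0,"y":0,"z":0.1,"rx":0,"ry":0,"rz":0,"jaw":0},{"x":0,"y":0,"z":0.1,"rx":0,"ry":0,"rz":0,"jaw":0},{"x":0,"y":0,"z":0.1,"rx":0,"ry":0,"rz":0,"jaw":0},{"x":0,"y":0,"z":0,"rx":0,"ry":0,"rz":0,"jaw":0},{"x":0,"y":0,"z":0,"rx":0,"ry":0,"rz":0,"jaw":0}]'

```text
clock: 10.45
tool_pos: [0.5048, 0.1164, 0.0431]
eef_rot: [0.727, 0.686, 0.0, 0.001]
contact_force: [-0.3, -0.1, 18.0]
opening: 0.005
finger_force: 8.9
```

Call:
send_rows --motion '[{"x":0,"y":0,"z":0.1,"rx":0,"ry":0,"rz":0,"jaw":0},{"x":0,"y":0,"z":0,"rx":0,"ry":0,"rz":0,"jaw":0},{"x":0,"y":0,"z":0.1,"rx":0,"ry":0,"rz":0,"jaw":0},{"x":0,"y":0,"z":0,"rx":0,"ry":0,"rz":0,"jaw":0},{"x":0,"y":0,"z":0,"rx":0,"ry":0,"rz":0,"jaw":0}]'

```text
clock: 10.95
tool_pos: [0.505, 0.1164, 0.0426]
eef_rot: [0.727, 0.686, 0.001, 0.001]
contact_force: [-3.9, -1.5, 34.2]
opening: 0.003
finger_force: 16.8
```

Call:
send_rows --motion '[{"x":0,"y":0,"z":-1,"rx":0,"ry":0,"rz":0,"jaw":0},{"x":0,"y":0,"z":-3,"rx":0,"ry":0,"rz":0,"jaw":0},{"x":0,"y":0,"z":-4,"rx":0,"ry":0,"rz":0,"jaw":0},{"x":0,"y":0,"z":-4,"rx":0,"ry":0,"rz":0,"jaw":0},{"x":0,"y":0,"z":-3,"rx":0,"ry":0,"rz":0,"jaw":0}]'

```text
clock: 11.45
tool_pos: [0.5041, 0.1162, 0.1913]
eef_rot: [0.727, 0.686, -0.0, -0.0]
contact_force: [-0.4, 0.7, 0.0]
opening: 0.005
finger_force: 0.0
```

Call:
send_rows --motion '[{"x":-4,"y":-2,"z":0,"rx":0,"ry":0,"rz":0,"jaw":0},{"x":-4,"y":-2,"z":0,"rx":0,"ry":0,"rz":0,"jaw":0},{"x":-4,"y":0,"z":0,"rx":0,"ry":0,"rz":0,"jaw":0},{"x":0,"y":0,"z":0,"rx":0,"ry":0,"rz":0,"jaw":0},{"x":0,"y":0,"z":0,"rx":0,"ry":0,"rz":0,"jaw":0}]'

```text
clock: 11.95
tool_pos: [0.4572, -0.002, 0.1894]
eef_rot: [0.728, 0.685, -0.001, -0.0]
contact_force: [0.0, -0.5, 0.8]
opening: 0.007
finger_force: 0.0
```

Run:
```python
from h import *; from plant import *
t=snapshot("scene"); cv2.imwrite("pics/s3.png",cv2.resize(t["img"][190:330,200:400],(800,560),interpolation=cv2.INTER_CUBIC)[:,:,::-1])
```

```text
(no output)
```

View pics/s3.png

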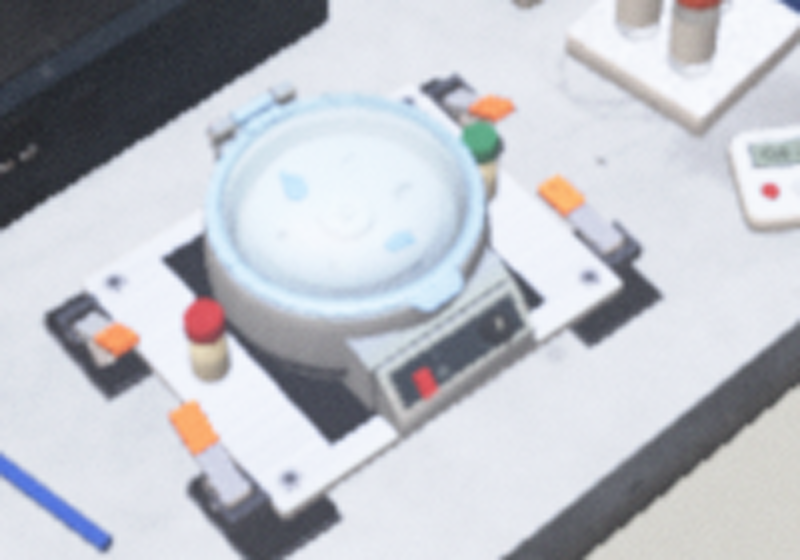

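The front-right lever, with its thumb at about (560,195) in the crop, now lies flat. The other three are raised and nothing has shifted.

```bash
python3 -c "
from plant import *
print(finish_job())"
```

```text
the job is handed in; nothing more can be done
None
```

The front-right corner was the soft one: it sank about 3.4 mm when pressed, so I pressed its shim lever flat to the stop, left the other three raised, and handed the job in at about 12 s (the result was not reported back).

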